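# Feel for the catch of the jaw drawer

### The job

The drawer of the low wooden chest is held by a catch in a notch somewhere along the raised edge on top of the chest's front. Set the closed fingertips on top of that edge at its left end (as seen from the robot), slide them along it towards the right until they find the notch, and press down inside it until the drawer springs out; then take the hand away and leave the drawer out. Press no harder than a fingertip would, and leave the tape, the turned finial, the bowl and the sanding block where they are.

Things in the scene. Friction and masses are not known exactly. Their poses are not given: they have to be found in the camera images.
- chest: Fixed low wooden chest, 240 deep (x) by 360 wide (y) by 75 mm high, one drawer in its front. Origin: centre of the underside; x points from front to back (the front faces the robot), y to the left as seen from the robot, z up. On its top, along the front, runs a raised wooden edge 360 long, 20 wide (x), 22 mm high: its top is 97 mm above the table, its centre line 108 mm in front of the middle.
- edge_left (a point): Left end of the raised edge (+y of the chest), at its top and mid-width; axes as the chest's: the edge runs from here along -y. One notch, 50 mm long, is cut right across the edge; its place differs each time, its middle 130 to 230 mm from this end. The first 105 mm from each end are always solid, the rest too but for the notch.
- edge_right (a point): Right end of the raised edge, at its top and mid-width, 360 mm from the left end.
- release (a joint): How far the release key in the notch is pressed, m: 0 at rest, 0.008 fully down; the drawer is freed at about 0.005. The key is a plain wooden block 45 mm long (along the edge), 18 mm wide, filling the notch's floor; at rest its top is 12 mm below the top of the edge. It goes straight down against a spring, 2 N at first, 6 N fully down, and comes back up by itself.
- drawer (a joint): How far the drawer stands out of the chest's front, m: 0 shut, 0.06 fully out. Once the catch is pressed a spring (2 to 4 N) drives it out towards the robot in about half a second; it passes below the raised edge without touching a finger in the notch, and stays out.
- tape: Bystander: loose roll of paper tape, 84 mm across, 24 mm high, lying on top of the chest behind the raised edge. Origin: centre of its underside.
- finial: Bystander: small turned wooden finial, 42 mm across, 44 mm high, standing on top of the chest behind the raised edge. Origin: centre of its underside.
- bowl: Bystander: loose turned wooden bowl, 120 mm across, 55 mm high, on the table to the right of the chest. Origin: centre of its underside.
- sanding_block: Bystander: loose cork sanding block, 70 by 110 by 35 mm, on the table to the left of the chest. Origin: centre of its underside.

How it is judged (in metres and radians):
On the way, in this order (a step that is already met when the one before it is completed fails the run):
1. the closed fingertips touch the top of the raised edge within about 45 mm of its left end (contact force between the fingers and anything else above 0.2 N and y of the grasp point in the frame of edge_left between -0.045 and 0.015 m and x of the grasp point in the frame of edge_left between -0.028 and 0.028 m and z of the grasp point in the frame of edge_left between 0.004 and 0.04 m), for 0.05 s.
2. the fingertips touch the top of the edge farther along, 55 to 100 mm from the left end (contact force between the fingers and anything else above 0.2 N and y of the grasp point in the frame of edge_left between -0.1 and -0.055 m and x of the grasp point in the frame of edge_left between -0.028 and 0.028 m and z of the grasp point in the frame of edge_left between 0.004 and 0.04 m), for 0.05 s.
3. the release key in the notch is pressed down by the fingers (value of joint release above 0.0045 m and contact force between the fingers and anything else above 1 N), for 0.05 s.
At the end, for the whole second after the job is handed in: The drawer stands at least 52 mm out of the chest and is still, the release key is back up within 1.5 mm, and the tape, finial, bowl and sanding block are within 15 mm of where they stood (value of joint drawer above 0.052 m and velocity of joint drawer between -0.01 and 0.01 m/s and value of joint release below 0.0015 m and distance of each of tape, finial, bowl, sanding_block from where it was at the start of the episode below 0.015 m); the robot touches nothing.
It fails at once if a bystander is shoved, lifted or carried (more than 15 mm) (distance of any of tape, finial, bowl, sanding_block from where it was at the start of the episode above 0.015 m).
It fails at once if the fingers bear on anything with more than 40 N (contact force between the fingers and anything else above 40 N).
It also fails if it takes over 56 s, if anything falls off the work surface, if the arm or the gripper's body presses on something with over 40 N, if the wrist force passes 120 N, or if a joint passes its speed limit or range.

### The arm

A 6-joint arm with a two-finger parallel gripper is mounted at the origin on the work surface. World frame = base frame: x ahead of the robot, y to its left, z up, the work surface at z = 0. Lengths are in m, angles in degrees, forces in N, time in s.
With the tool pointing down it reaches from about 0.35 to 0.875 m from the base axis. Payload 4.2 kg.
Tool frame: the origin (TCP) lies midway between the tips of the shut fingers; the grasp point (between the pads) lies 19 mm behind it (hold_point_z is the distance from the TCP to the grasp point, in m); z points along the fingers, y is the direction in which the jaws open and shut (so a half turn about z gives the same grasp; the last joint's range is limited). The gripper opens to 85 mm and grips with 20 to 120 N. Pads are 22 mm wide; open, the fingers measure 114 mm over their backs; the gripper's body (76 mm by 85 mm) begins 54 mm behind the grasp point. The pads swing forward as they close: fully open they stand 13 mm farther back than shut.
Start: joints at [-58.293, 22.042, 0.453, 0, -68.411, -14.817], TCP at [0.182, -0.598, 0.231] pointing down, gripper open.
Joint ranges: [-179.83, 179.83], [-69.29, 118.12], [-61.27, 80.66], [-181.25, 117.63], [-171.15, -9.14], [-177.46, 177.46]. Speed limits (degrees/s): [159.86, 159.86, 180, 180, 180, 180].

### API

Orientations are given as [roll, pitch, yaw] about the fixed x, y, z axes, in that order (R = Rz(yaw) Ry(pitch) Rx(roll)).
In Python, from station import * gives the robot as it stands.
- The arm moves only by the shell command python3 -m jog 'ROWS' [FORCE]. ROWS is JSON, a list of rows, each a list of 7 numbers: the turn, a rotation vector about the tool's x, y, z in degrees, then the shift along the tool's x, y, z in cm, then the finger opening in cm, from 0 to 8.54. In form: [[ax, ay, az, x, y, z, jaw], ...]. A call has 1 to 10 rows; each row shifts and turns the commanded pose from where the row before left it, along the tool's axes as they then stand; what a row does not reach is not made up. A row lasts 1/10 s, in which the tool goes at most 50 mm and 8.59 degrees, less where a joint would pass 70% of its speed; a pose out of reach is approached as far as the arm can. A call is refused whole if a number of a shift passes 5 or a number of a turn 8.59, either way. A call with a gripper value outside its range is refused whole. The fingers move at their own pace and stop on an object; FORCE is the grip in N (left out, the last holds). Time passes only in rows, so rows that do not move let the fingers close. It gives the time, the measured TCP pose, the force and the opening at its end, in the units of the state.
- get_state(): the state, without advancing time (a new reading comes with each control period).
- capture(name): name is "side" or "top" or "wrist"; returns a dict with "color" (400x640x3 uint8, red, green, blue), "mtx" (3x3 intrinsics, pixels), "R" (3x3) and "t" (3): a world point X has camera coordinates R X + t. Camera axes: x right, y down, z forward; pixel columns grow to the right and rows downward; lengths in m; the calibration is good to about 2 mm. A picture is of the moment at which its call begins. There is no depth.
- close_job(): hands the job in, once; it reports no verdict.
The state is a dict: "time_s": time; "joint_positions": joint angles; "qd": joint speeds; "joint_torque": joint torques, N m; "tcp_pos": TCP position; "tool_rot": TCP orientation; "ft_force": force on the tool from outside, world axes, zero at the start; "ft_torque": the same for the moment, N m; "finger_gap": finger opening in m.
Only numpy, scipy, OpenCV 4.12 (cv2) and the standard library are available. Lean on these libraries where they do the work, as an engineer would, in place of code of your own. Each camera call takes 0.05 s, during which the arm holds its last target.

## Working session

There is one attempt and no reset: what is moved stays moved. The work goes in short steps, Python scripts to look and compute and a shell command to move; the robot and the scene stay as the last step left them, time stands still between calls to the robot, and variables do not carry over. Pictures are saved under pics/ and viewed, and the job is handed in when it is done.

```bash
mkdir -p pics; ls; python3 - <<'E'
from station import *
import cv2
s=get_state(); print(s)
for n in ("side","top","wrist"):
    c=capture(n); cv2.imwrite(f"pics/{n}0.png",c["color"][:,:,::-1]); print(n,c["mtx"],c["R"],c["t"])
E
```

```text
pics
{'time_s': 0.0, 'joint_positions': array([-5.82947706e+01,  2.20894477e+01,  3.80811906e-01, -3.02289322e-02,
       -6.84111193e+01, -1.48152133e+01]), 'qd': array([ 0.075314  ,  0.1667574 ,  0.01337274,  0.04966657,  0.04657691,
       -0.09029997]), 'joint_torque': array([-3.04962361e-05, -3.92285979e+01,  1.88406640e+01,  4.18648347e+00,
       -4.59177376e-03,  8.52079665e-06]), 'tcp_pos': array([ 0.18142746, -0.59748101,  0.23023926]), 'tool_rot': array([ 1.79877042e+02, -3.47102963e-03, -1.63121132e+02]), 'ft_force': array([ 0.41333567, -0.13718718,  0.73524546]), 'ft_torque': array([ 0.01669692, -0.01660797,  0.02681621]), 'finger_gap': 0.0852495038311986}
side [[427.50092943   0.         322.05773896]
 [  0.         427.50092943 201.16574834]
 [  0.           0.           1.        ]] [[-0.99934764 -0.02928383 -0.02113667]
 [-0.00383553  0.66800639 -0.74414565]
 [ 0.03591086 -0.74357913 -0.66768293]] [0.63820594 0.05683905 1.30383726]
top [[402.07211316   0.         320.10415282]
 [  0.         402.07211316 201.20441105]
 [  0.           0.           1.        ]] [[-0.02465575 -0.99966008 -0.00847421]
 [-0.98611109  0.02571253 -0.16408469]
 [ 0.16424681  0.00431088 -0.98640985]] [5.42906461e-04 6.48393351e-01 1.01539390e+00]
wrist [[309.11478772   0.         320.57734601]
 [  0.         309.11478772 203.17025062]
 [  0.           0.           1.        ]] [[-0.28965462  0.95712911  0.00201735]
 [ 0.91191138  0.27532902  0.30432148]
 [ 0.29071951  0.08998777 -0.95256725]] [ 0.62431406 -0.04119115  0.38069605]
```

View pics/side0.png

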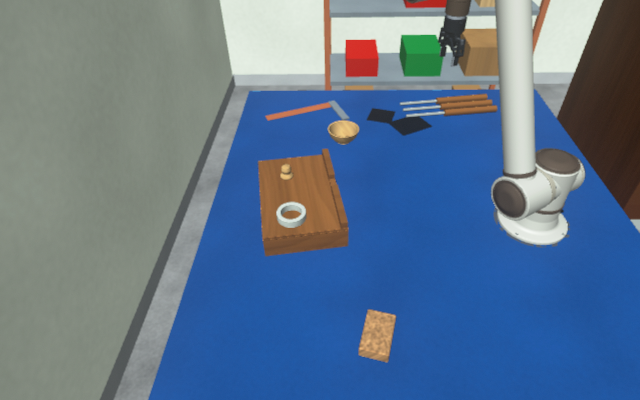

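View pics/top0.png

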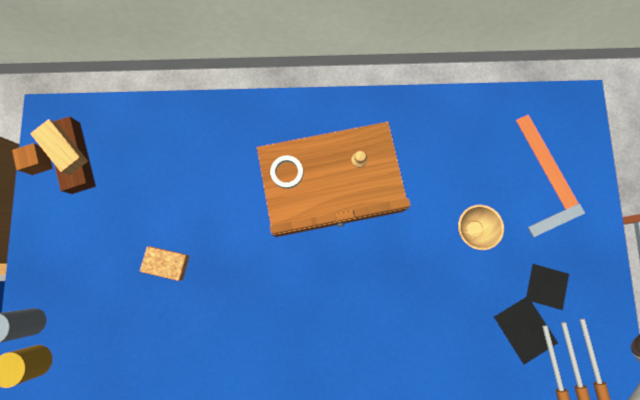

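View pics/wrist0.png

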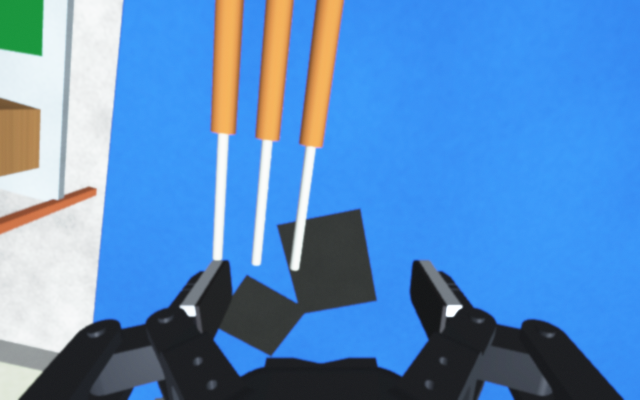

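The top view shows the chest with its front edge running from about (272,233) to (409,207), the notch near (345,217), the tape at (286,171) and the finial at (360,158). The bowl and sanding block are well clear. Next I zoom in.

```bash
python3 - <<'E'
import cv2
a=cv2.imread("pics/top0.png")[110:250,245:425]; cv2.imwrite("pics/topz.png",cv2.resize(a,None,fx=4.4,fy=4.2,interpolation=cv2.INTER_CUBIC))
a=cv2.imread("pics/side0.png")[140:260,240:370]; cv2.imwrite("pics/sidez.png",cv2.resize(a,None,fx=5,fy=5,interpolation=cv2.INTER_CUBIC))
E
```

```text
(no output)
```

View pics/topz.png

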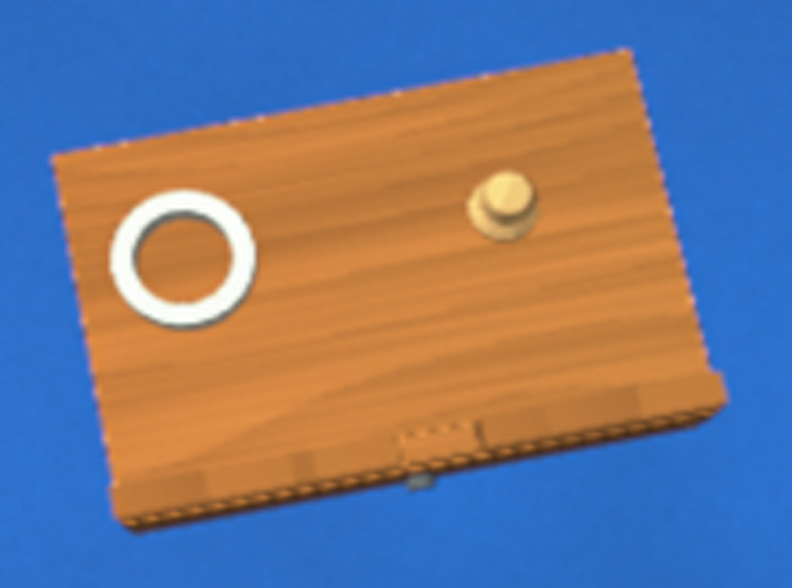

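View pics/sidez.png

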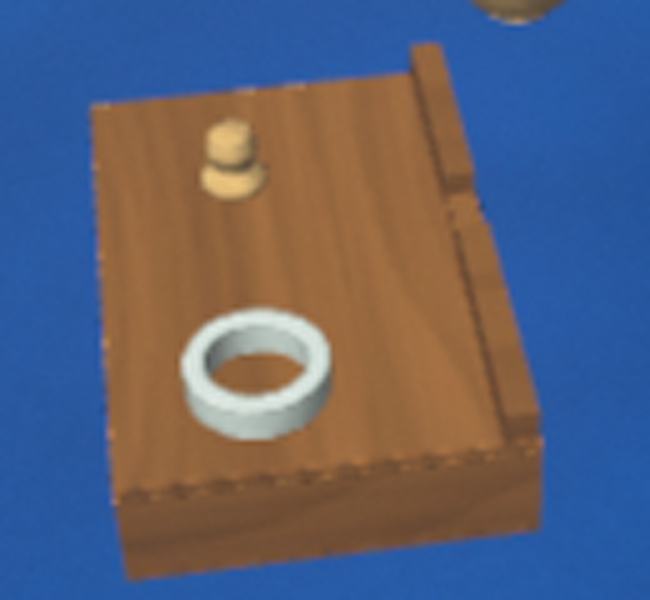

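```bash
cat > h.py <<'E'
import numpy as np, pickle
from scipy.optimize import least_squares
from scipy.spatial.transform import Rotation as Ro
E
python3 - <<'E'
import numpy as np
from station import *
from scipy.optimize import least_squares
from scipy.spatial.transform import Rotation as Ro
T=[((.12,.18,.075),(52,157)),((.12,-.18,.075),(630,48)),((-.118,.18,.097),(118,517)),((-.098,.18,.097),(112,487)),((-.098,-.18,.097),(722,373)),((-.118,-.18,.097),(727,403))]
S=[((.12,.18,.075),(118,500)),((.12,-.18,.075),(93,105)),((.12,.18,0),(128,578)),((-.098,-.18,.097),(411,45)),((-.118,-.18,.097),(441,45)),((-.118,.18,.097),(539,410))]
ct=capture("top");cs=capture("side")
def z(u,top): return np.array([(u[0]+.5)/4.4+245-.5,(u[1]+.5)/4.2+110-.5]) if top else np.array([(u[0]+.5)/5+240-.5,(u[1]+.5)/5+140-.5])
def proj(c,X):
    p=c["R"]@X+c["t"]; q=c["mtx"]@p; return q[:2]/q[2]
def W(p,P):
    R=Ro.from_euler('z',p[2]).as_matrix(); return R@np.array(P)+np.array([p[0],p[1],0])
def f(p,sel=(1,1)):
    r=[]
    if sel[0]:
        for P,u in T: r+=list(proj(ct,W(p,P))-z(u,1))
    if sel[1]:
        for P,u in S: r+=list(proj(cs,W(p,P))-z(u,0))
    return r
for sel in ((1,1),(1,0),(0,1)):
    o=least_squares(f,[.55,0,0.1],kwargs=dict(sel=sel)); print(sel,o.x[:2],np.degrees(o.x[2]),np.round(o.fun,1))
    if sel==(1,1): p=o.x
print("L",W(p,(-.108,.18,.097)),"R",W(p,(-.108,-.18,.097)))
# notch borders along the line at z=.085 and .097
for u in ((400,455),(480,440),(396,440),(482,420)):
  for h in (.085,.097):
    g=least_squares(lambda q:proj(ct,W(p,(q[0],q[1],h)))-z(u,1),[-.1,0]).x
    print(u,h,g, 'from left',.18-g[1])
for P in [(455,190),(472,190),(450,200)]:
  for h in (.085,.097):
    g=least_squares(lambda q:proj(cs,W(p,(q[0],q[1],h)))-z(P,0),[-.1,0]).x
    print('side',P,h,g,'from left',.18-g[1])
# bystanders
def inv(c,uv,h):
    return least_squares(lambda q:proj(c,np.array([q[0],q[1],h]))-uv,[.6,0]).x
for n,uv,h in (("tape",(286,171),.099),("finial",(360,157),.115),("bowl",(481,228),.05),("sand",(163,263),.035)):
    w=inv(ct,np.array(uv),h); print(n,w, (Ro.from_euler('z',-p[2]).as_matrix()@np.array([w[0]-p[0],w[1]-p[1],0]))[:2])
E
```

```text
(1, 1) [ 0.70913141 -0.0466355 ] 9.98072772021936 [-0.5 -0.2 -0.1 -0.  -0.7  0.8 -0.7  0.2 -0.4 -0.6  0.3 -0.1 -0.9 -2.2
 -0.3 -0.5  0.1  0.3  0.2 -0.4  0.1 -1.   0.6 -0.1]
(1, 0) [ 0.7091863  -0.04761863] 9.864262060763382 [-0.  -0.3  0.4  0.  -0.4  0.7 -0.4  0.  -0.1 -0.5  0.6 -0. ]
(0, 1) [ 0.70893241 -0.0438906 ] 10.085182159494511 [-0.8 -1.4 -0.4  0.   0.2  1.   0.1  0.   0.  -0.6  0.8  0.6]
L [0.57156882 0.11192217 0.097     ] R [ 0.63396291 -0.24262963  0.097     ]
(400, 455) 0.085 [-0.11033744  0.01149789] from left 0.16850211014656247
(400, 455) 0.097 [-0.11172232  0.01214571] from left 0.16785428944817507
(480, 440) 0.085 [-0.11056608 -0.03604805] from left 0.2160480523852155
(480, 440) 0.097 [-0.11194828 -0.0348425 ] from left 0.21484250288304615
(396, 440) 0.085 [-0.10084669  0.01190376] from left 0.16809624302192294
(396, 440) 0.097 [-0.1023429   0.01254682] from left 0.16745318327210998
(482, 420) 0.085 [-0.09874246 -0.0397933 ] from left 0.21979330422517943
(482, 420) 0.097 [-0.10026336 -0.03854382] from left 0.21854382174513187
side (455, 190) 0.085 [-0.10364845 -0.033503  ] from left 0.2135029962348569
side (455, 190) 0.097 [-0.10136265 -0.01873048] from left 0.19873048322496703
side (472, 190) 0.085 [-0.11415899 -0.03168541] from left 0.21168540667203084
side (472, 190) 0.097 [-0.11172328 -0.01693882] from left 0.1969388179967641
side (450, 200) 0.085 [-0.09898907 -0.02420498] from left 0.20420497908823815
side (450, 200) 0.097 [-0.09676973 -0.00956508] from left 0.18956508397666913
tape [0.72184212 0.06985564] [0.03270824 0.1125252 ]
finial [ 0.74947063 -0.12061148] [ 0.02690744 -0.0798479 ]
bowl [ 0.5663609  -0.43705451] [-0.20827605 -0.3597659 ]
sand [0.49638034 0.40394299] [-0.13143844  0.48063284]
```

```bash
cat > h.py <<'E'
import numpy as np, sys
from station import *
from scipy.spatial.transform import Rotation as Ro
p=np.array([0.7091,-0.0466,np.radians(9.98)])
RW=Ro.from_euler('z',p[2]).as_matrix()
def L():  # edge_left
    return RW@np.array([-.108,.18,.097])+np.array([p[0],p[1],0])
def st(show=True):
    s=get_state(); T=Ro.from_euler('xyz',s['tool_rot'],degrees=True).as_matrix()
    e=RW.T@(s['tcp_pos']-L())
    if show: print('t %.2f tcp'%s['time_s'],s['tcp_pos'].round(4),'rpy',s['tool_rot'].round(2),'inEdge mm',(e*1e3).round(1),'F',s['ft_force'].round(2),'gap',round(s['finger_gap'],4),'j',s['joint_positions'].round(1))
    return s,T,e
def to(e_mm):
    s,T,e=st()
    d=T.T@(RW@(np.array(e_mm)/1e3-e)); print('tool shift cm to',e_mm,(d*100).round(2))
E
python3 -m jog '[[0,0,-8.3,0,0,0,0],[0,0,-8.3,0,0,0,0],[0,0,-8.3,0,0,0,0],[0,0,-8.3,0,0,0,0],[0,0,-8.3,0,0,0,0],[0,0,-8.3,0,0,0,0],[0,0,-8.3,0,0,0,0],[0,0,-8.3,0,0,0,0],[0,0,-8.3,0,0,0,0],[0,0,-8.3,0,0,0,0]]' 20
python3 -c "from h import *; to([0,-25,60])"
```

```text
time_s: 1.25
tcp_pos: [0.1816, -0.5979, 0.2311]
tool_rot: [180.0, 0.0, -79.8]
ft_force: [0.3, -0.4, 0.2]
finger_gap: 0.0
t 1.25 tcp [ 0.1816 -0.5979  0.2311] rpy [ 1.800e+02  3.000e-02 -7.977e+01] inEdge mm [-507.1 -631.5  134.1] F [ 0.28 -0.43  0.17] gap 0.0 j [-58.3  22.1   0.4  -0.  -68.4  68.5]
tool shift cm to [0, -25, 60] [-60.43 -50.97   7.43]
```

```bash
python3 -m jog '[[0,0,0,-3.55,-3,0,0],[0,0,0,-3.55,-3,0,0],[0,0,0,-3.55,-3,0,0],[0,0,0,-3.55,-3,0,0],[0,0,0,-3.55,-3,0,0],[0,0,0,-3.55,-3,0,0],[0,0,0,-3.55,-3,0,0],[0,0,0,-3.55,-3,0,0],[0,0,0,-3.55,-3,0,0],[0,0,0,-3.55,-3,0,0]]'
python3 -m jog '[[0,0,0,-3.55,-3,0,0],[0,0,0,-3.55,-3,0,0],[0,0,0,-3.55,-3,0,0],[0,0,0,-3.55,-3,0,0],[0,0,0,-3.55,-3,0,0],[0,0,0,-3.55,-3,0,0],[0,0,0,-3.5,-2.9,0,0],[0,0,0,0,0,0,0],[0,0,0,0,0,0,0]]'
python3 - <<'E'
from h import *
import cv2
to([0,-25,60])
for n in ("wrist","side","top"):
    c=capture(n); cv2.imwrite(f"pics/{n}1.png",c["color"][:,:,::-1])
E
```

```text
time_s: 2.25
tcp_pos: [0.4168, -0.1949, 0.2316]
tool_rot: [-180.0, -0.0, -80.1]
ft_force: [0.4, -1.0, 0.2]
finger_gap: 0.0002
time_s: 3.15
tcp_pos: [0.5794, 0.0843, 0.2305]
tool_rot: [179.9, -0.0, -80.0]
ft_force: [-0.6, -0.3, -0.8]
finger_gap: 0.0006
t 3.15 tcp [0.5794 0.0843 0.2305] rpy [ 1.7991e+02 -1.0000e-02 -8.0020e+01] inEdge mm [  2.9 -28.6 133.5] F [-0.59 -0.27 -0.76] gap 0.0006 j [ 24.1  18.3  -5.3  -0.  -66.5 -14.1]
tool shift cm to [0, -25, 60] [-0.36  0.28  7.35]
```

View pics/wrist1.png

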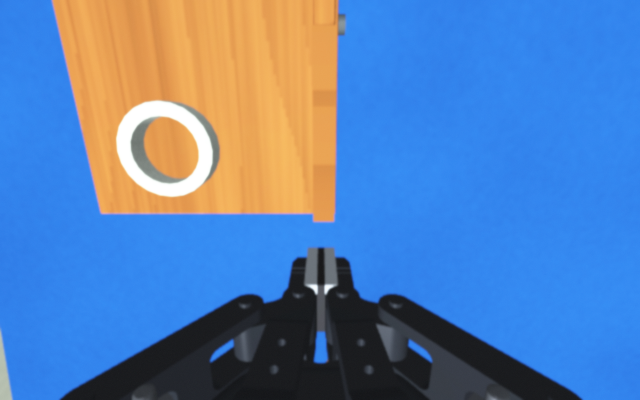

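View pics/side1.png

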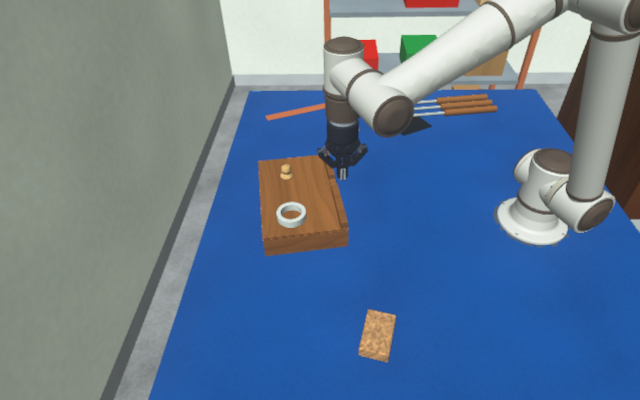

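The wrist view shows the edge's left end at pixels (313,221) to (335,221), running straight up the picture with the fingertips at (321,250). I use it to refine the edge's place relative to the tool.

```bash
python3 - <<'E'
from h import *
from scipy.optimize import least_squares
c=capture("wrist")
def inv(uv,h):
    def f(q):
        k=c["mtx"]@(c["R"]@np.array([q[0],q[1],h])+c["t"]); return k[:2]/k[2]-np.array(uv)
    return least_squares(f,[.57,.1]).x
for uv in ((313,221.5),(335,221.5),(314,164),(336,164),(314,90),(337,90),(314,23),(337.5,23)):
    w=inv(uv,.097); print(uv,w.round(4),(RW.T@(np.array([*w,.097])-L())*1e3).round(1))
E
```

```text
(313, 221.5) [0.5818 0.1127] [10.3 -1.1  0. ]
(335, 221.5) [0.561  0.1091] [-10.9  -1.    0. ]
(314, 164) [0.59   0.0574] [  8.8 -56.9   0. ]
(336, 164) [0.5703 0.0541] [-11.2 -56.8   0. ]
(314, 90) [ 0.6004 -0.0048] [   8.1 -120.     0. ]
(337, 90) [ 0.5812 -0.0081] [ -11.3 -119.9    0. ]
(314, 23) [ 0.6085 -0.0543] [   7.6 -170.1    0. ]
(337.5, 23) [ 0.5901 -0.0574] [ -11.1 -170.1    0. ]
```

```bash
python3 -m jog '[[0,0,0,-0.3,0.3,1.5,0],[0,0,0,0,0,3,0],[0,0,0,0,0,3,0],[0,0,0,0,0,2.5,0],[0,0,0,0,0,1.5,0],[0,0,0,0,0,0.7,0],[0,0,0,0,0,0,0],[0,0,0,0,0,0,0],[0,0,0,0,0,0,0]]'
python3 -c "from h import *; to([-0.5,-25,0])"
```

```text
time_s: 4.25
tcp_pos: [0.5767, 0.086, 0.1107]
tool_rot: [-179.9, 0.0, -80.1]
ft_force: [0.2, -0.4, -0.1]
finger_gap: -0.0
t 4.25 tcp [0.5767 0.086  0.1107] rpy [-1.7986e+02  2.0000e-02 -8.0110e+01] inEdge mm [  0.6 -26.5  13.7] F [ 0.25 -0.36 -0.13] gap -0.0 j [ 24.4  24.4 -14.8   0.  -50.6 -14.5]
tool shift cm to [-0.5, -25, 0] [-0.15  0.11  1.37]
```

```bash
python3 -m jog '[[0,0,0,0,0.1,0.4,0],[0,0,0,0,0,0.3,0],[0,0,0,0,0,0.2,0],[0,0,0,0,0,0.1,0],[0,0,0,0,0,0.1,0],[0,0,0,0,0,0.05,0],[0,0,0,0,0,0.05,0],[0,0,0,0,0,0,0],[0,0,0,0,0,0,0]]'
python3 -c "from h import *; to([-0.5,-25,0])"
```

```text
time_s: 5.15
tcp_pos: [0.5751, 0.0857, 0.0974]
tool_rot: [-180.0, 0.0, -80.1]
ft_force: [-0.3, 1.2, 0.3]
finger_gap: 0.0
t 5.15 tcp [0.5751 0.0857 0.0974] rpy [-179.99    0.    -80.11] inEdge mm [ -1.1 -26.4   0.4] F [-0.33  1.22  0.27] gap 0.0 j [ 24.4  25.2 -15.8   0.  -49.  -14.5]
tool shift cm to [-0.5, -25, 0] [-0.14 -0.06  0.04]
```

```bash
python3 -m jog '[[0,0,0,0,0,0.05,0],[0,0,0,0,0,0,0],[0,0,0,0,0,0,0]]'
python3 -m jog '[[0,0,0,0,0,0.05,0],[0,0,0,0,0,0,0],[0,0,0,0,0,0,0]]'
python3 -m jog '[[0,0,0,0,0,0,0]]'
```

```text
time_s: 5.45
tcp_pos: [0.5751, 0.0858, 0.0972]
tool_rot: [-180.0, 0.0, -80.1]
ft_force: [-0.9, 0.9, 2.4]
finger_gap: 0.0001
time_s: 5.75
tcp_pos: [0.5751, 0.0858, 0.0971]
tool_rot: [-180.0, -0.0, -80.1]
ft_force: [-2.5, -0.7, 5.5]
finger_gap: 0.0002
time_s: 5.85
tcp_pos: [0.5752, 0.0857, 0.0971]
tool_rot: [-180.0, -0.0, -80.1]
ft_force: [-1.5, 0.3, 4.4]
finger_gap: -0.0
```

In contact at about 4.5 N. Now I slide to the right.

```bash
python3 -m jog '[[0,0,0,0.3,0,0,0],[0,0,0,0.5,0,0,0],[0,0,0,0.5,0,0,0],[0,0,0,0.5,0,0,0],[0,0,0,0.5,0,0,0],[0,0,0,0.5,0,0,0]]'
python3 -c "from h import *; st()"
python3 -m jog '[[0,0,0,0.5,0,0,0],[0,0,0,0.5,0,0,0],[0,0,0,0.5,0,0,0],[0,0,0,0.5,0,0,0],[0,0,0,0,0,0,0]]'
python3 -c "from h import *; st()"
```

```text
time_s: 6.45
tcp_pos: [0.581, 0.0585, 0.0971]
tool_rot: [-179.8, 0.0, -80.1]
ft_force: [-0.4, 3.5, 5.4]
finger_gap: -0.0002
t 6.45 tcp [0.581  0.0585 0.0971] rpy [-1.7982e+02  5.0000e-02 -8.0090e+01] inEdge mm [  0.1 -54.3   0.1] F [-0.43  3.5   5.42] gap -0.0002 j [ 21.6  25.4 -15.5  -0.  -48.9 -11.7]
time_s: 6.95
tcp_pos: [0.5845, 0.0381, 0.0971]
tool_rot: [-179.8, 0.0, -80.1]
ft_force: [-0.2, 2.2, 4.8]
finger_gap: -0.0003
t 6.95 tcp [0.5845 0.0381 0.0971] rpy [-179.84    0.    -80.12] inEdge mm [ -0.  -74.9   0.1] F [-0.21  2.18  4.78] gap -0.0003 j [ 19.6  25.5 -15.3   0.  -49.   -9.7]
```

```bash
python3 -m jog '[[0,0,0,0.7,0,0,0],[0,0,0,0.7,0,0,0],[0,0,0,0.7,0,0,0],[0,0,0,0.7,0,0,0],[0,0,0,0.7,0,0,0],[0,0,0,0.7,0,0,0],[0,0,0,0.7,0,0,0],[0,0,0,0.7,0,0,0],[0,0,0,0.7,0,0,0]]'
python3 -c "from h import *; st()"
python3 -m jog '[[0,0,0,0.5,0,0,0],[0,0,0,0.5,0,0,0],[0,0,0,0.5,0,0,0],[0,0,0,0.5,0,0,0],[0,0,0,0.5,0,0,0]]'
python3 -c "from h import *; st()"
```

```text
time_s: 7.85
tcp_pos: [0.595, -0.0236, 0.097]
tool_rot: [-179.9, 0.0, -80.1]
ft_force: [0.2, 3.9, 5.7]
finger_gap: -0.0001
t 7.85 tcp [ 0.595  -0.0236  0.097 ] rpy [-1.7987e+02  2.0000e-02 -8.0100e+01] inEdge mm [  -0.4 -137.5    0. ] F [0.16 3.88 5.75] gap -0.0001 j [ 13.3  26.3 -13.8  -0.  -49.7  -3.4]
time_s: 8.35
tcp_pos: [0.5991, -0.0481, 0.097]
tool_rot: [-179.9, 0.0, -80.1]
ft_force: [-1.1, 4.6, 5.9]
finger_gap: -0.0
t 8.35 tcp [ 0.5991 -0.0481  0.097 ] rpy [-1.7988e+02  2.0000e-02 -8.0100e+01] inEdge mm [  -0.6 -162.4   -0. ] F [-1.08  4.56  5.88] gap -0.0 j [ 10.8  26.8 -13.   -0.  -50.1  -0.9]
```

```bash
python3 -m jog '[[0,0,0,0.4,0,0,0],[0,0,0,0.4,0,0,0],[0,0,0,0.4,0,0,0]]'
python3 -c "from h import *; st()"
python3 -m jog '[[0,0,0,0.4,0,0,0],[0,0,0,0.3,0,0,0]]'
python3 -c "from h import *; st()"
python3 -m jog '[[0,0,0,0.4,0,0,0],[0,0,0,0.3,0,0,0]]'
python3 -c "from h import *; st()"
```

```text
time_s: 8.65
tcp_pos: [0.6011, -0.06, 0.0969]
tool_rot: [-179.9, 0.0, -80.1]
ft_force: [-0.7, 3.7, 3.5]
finger_gap: -0.0002
t 8.65 tcp [ 0.6011 -0.06    0.0969] rpy [-1.799e+02  2.000e-02 -8.010e+01] inEdge mm [-7.000e-01 -1.745e+02 -1.000e-01] F [-0.7   3.7   3.45] gap -0.0002 j [  9.6  27.1 -12.5  -0.  -50.3   0.3]
time_s: 8.85
tcp_pos: [0.6009, -0.0679, 0.0954]
tool_rot: [179.9, -0.0, -80.1]
ft_force: [0.4, -0.2, 0.2]
finger_gap: 0.0001
t 8.85 tcp [ 0.6009 -0.0679  0.0954] rpy [179.88  -0.   -80.15] inEdge mm [  -2.2 -182.2   -1.6] F [ 0.36 -0.17  0.16] gap 0.0001 j [  8.9  27.3 -12.4   0.  -50.4   1. ]
time_s: 9.05
tcp_pos: [0.6025, -0.0745, 0.0958]
tool_rot: [179.9, -0.0, -80.1]
ft_force: [-0.1, -0.0, 1.0]
finger_gap: 0.0002
t 9.05 tcp [ 0.6025 -0.0745  0.0958] rpy [179.93  -0.   -80.13] inEdge mm [  -1.8 -189.    -1.2] F [-0.09 -0.05  0.99] gap 0.0002 j [  8.2  27.5 -12.    0.  -50.6   1.7]
```

Force dropped to zero at about -180 mm and the tip sank 1.5 mm, which matches the image's notch (168 to 218 mm). I centre the fingers and descend.

```bash
python3 -m jog '[[0,0,0,0.4,-0.1,0,0],[0,0,0,0,0,0.3,0],[0,0,0,0,0,0.3,0],[0,0,0,0,0,0.2,0],[0,0,0,0,0,0.1,0],[0,0,0,0,0,0.1,0],[0,0,0,0,0,0,0],[0,0,0,0,0,0,0]]'
python3 -c "from h import *; st()"
python3 -m jog '[[0,0,0,0,0,0.1,0],[0,0,0,0,0,0.1,0],[0,0,0,0,0,0.1,0],[0,0,0,0,0,0,0]]'
python3 -c "from h import *; st()"
```

```text
time_s: 9.85
tcp_pos: [0.6046, -0.0776, 0.0864]
tool_rot: [-180.0, -0.0, -80.1]
ft_force: [0.1, 0.1, 0.5]
finger_gap: 0.0002
t 9.85 tcp [ 0.6046 -0.0776  0.0864] rpy [-179.99   -0.    -80.1 ] inEdge mm [  -0.3 -192.4  -10.6] F [0.05 0.13 0.48] gap 0.0002 j [  7.9  28.3 -12.3   0.  -49.5   2. ]
time_s: 10.25
tcp_pos: [0.6046, -0.0776, 0.0838]
tool_rot: [-180.0, -0.0, -80.1]
ft_force: [-1.6, 0.5, 4.6]
finger_gap: -0.0002
t 10.25 tcp [ 0.6046 -0.0776  0.0838] rpy [-1.7997e+02 -1.0000e-02 -8.0100e+01] inEdge mm [  -0.3 -192.4  -13.2] F [-1.6   0.48  4.62] gap -0.0002 j [  7.9  28.4 -12.4   0.  -49.1   2. ]
```

```bash
python3 -m jog '[[0,0,0,0,0,0.1,0],[0,0,0,0,0,0.1,0],[0,0,0,0,0,0.1,0],[0,0,0,0,0,0,0]]'
python3 -c "from h import *; st()"
python3 -m jog '[[0,0,0,0,0,0.1,0],[0,0,0,0,0,0.05,0],[0,0,0,0,0,0,0],[0,0,0,0,0,0,0]]'
python3 - <<'E'
from h import *
import cv2
st()
o=[capture(n)["color"][:,:,::-1] for n in ("top","wrist")]
cv2.imwrite("pics/press.png",cv2.vconcat([cv2.resize(o[0][110:260,245:425],(480,400)),cv2.resize(o[1],(480,300))][:1]+[cv2.resize(o[1],(480,200))]))
E
```

```text
time_s: 10.65
tcp_pos: [0.6046, -0.0776, 0.0805]
tool_rot: [-180.0, -0.0, -80.1]
ft_force: [-1.4, 0.9, 4.9]
finger_gap: -0.0001
t 10.65 tcp [ 0.6046 -0.0776  0.0805] rpy [-1.7998e+02 -1.0000e-02 -8.0100e+01] inEdge mm [  -0.3 -192.5  -16.5] F [-1.4   0.86  4.91] gap -0.0001 j [  7.9  28.7 -12.6   0.  -48.7   2. ]
time_s: 11.05
tcp_pos: [0.6047, -0.0776, 0.0789]
tool_rot: [-180.0, -0.0, -80.1]
ft_force: [-0.9, 0.4, 4.6]
finger_gap: 0.0
t 11.05 tcp [ 0.6047 -0.0776  0.0789] rpy [-1.7998e+02 -1.0000e-02 -8.0100e+01] inEdge mm [  -0.2 -192.5  -18.1] F [-0.94  0.4   4.6 ] gap 0.0 j [  7.9  28.8 -12.7   0.  -48.5   2. ]
```

View pics/press.png

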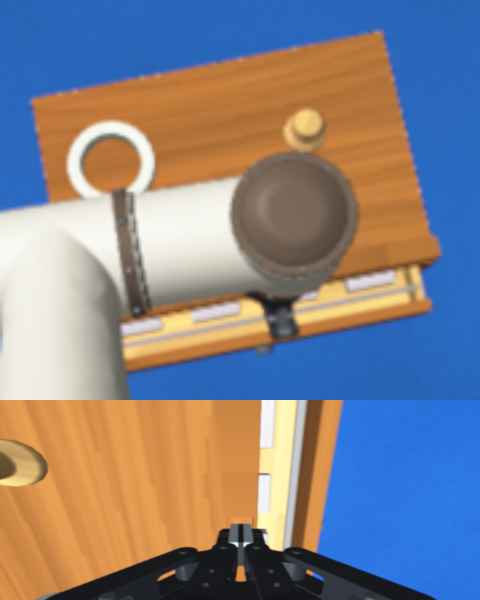

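The drawer has sprung out: its open interior shows in front of the edge in both views. Now I lift straight up.

```bash
python3 -m jog '[[0,0,0,0,0,0,0],[0,0,0,0,0,0,0],[0,0,0,0,0,-0.3,0],[0,0,0,0,0,-0.7,0],[0,0,0,0,0,-1.5,0],[0,0,0,0,0,-2.5,0],[0,0,0,0,0,-3,0],[0,0,0,0,0,-3,0],[0,0,0,0,0,-3,0],[0,0,0,0,0,-2,0]]'
python3 -m jog '[[0,0,0,-3,2,0,0],[0,0,0,-3,3,0,0],[0,0,0,-3,3,0,0],[0,0,0,-3,3,0,0],[0,0,0,-3,3,0,0],[0,0,0,-3,2,0,0],[0,0,0,0,0,0,0],[0,0,0,0,0,0,0],[0,0,0,0,0,0,0],[0,0,0,0,0,0,0]]'
python3 - <<'E'
from h import *
import cv2
st()
t=capture("top")["color"][:,:,::-1]; s=capture("side")["color"][:,:,::-1]
cv2.imwrite("pics/top2.png",t); cv2.imwrite("pics/side2.png",s)
z=cv2.resize(s[140:260,240:370],(520,480),interpolation=cv2.INTER_CUBIC); cv2.imwrite("pics/side2z.png",z)
E
```

```text
time_s: 12.15
tcp_pos: [0.6047, -0.0777, 0.2409]
tool_rot: [-179.9, -0.0, -80.1]
ft_force: [-0.0, -0.3, 0.1]
finger_gap: -0.0001
time_s: 13.15
tcp_pos: [0.4165, 0.0717, 0.2385]
tool_rot: [180.0, -0.0, -80.2]
ft_force: [-0.1, -0.2, 0.4]
finger_gap: 0.0002
t 13.15 tcp [0.4165 0.0717 0.2385] rpy [ 1.7995e+02 -2.0000e-02 -8.0200e+01] inEdge mm [-159.7  -12.8  141.5] F [-0.13 -0.17  0.43] gap 0.0002 j [ 32.    1.5 -25.2  -0.  -63.4 -22.2]
```

View pics/top2.png

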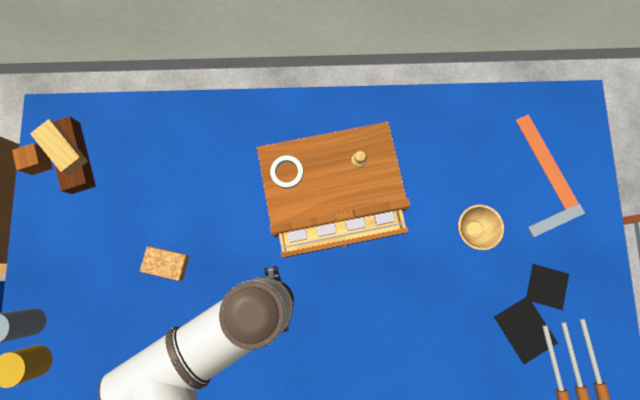

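View pics/side2z.png

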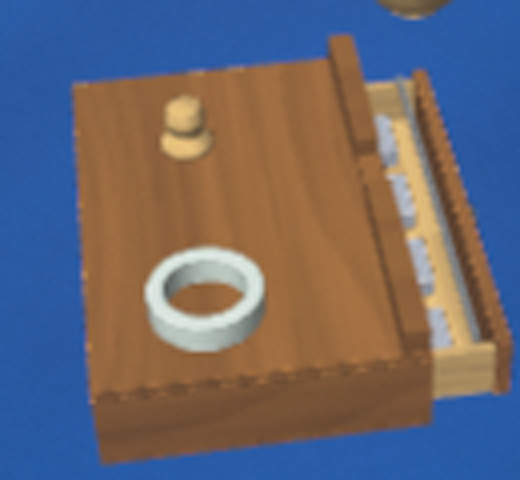

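Drawer out, with its front running from (281,254) to (407,232) in the top view. The bystanders are at the same pixels as at the start. I do a quick numeric check, then hand in.

```bash
python3 - <<'E'
from h import *
import cv2
from scipy.optimize import least_squares
c=capture("top")
for uv in ((281,254),(407,232)):
  for h in (.0,.07):
    def f(q):
        k=c["mtx"]@(c["R"]@np.array([q[0],q[1],h])+c["t"]); return k[:2]/k[2]-np.array(uv)
    w=least_squares(f,[.57,.1]).x; print(uv,h,((RW.T@(np.array([*w,h])-L()))[:2]*1e3-[108,-180]).round(1))
a=cv2.imread("pics/top0.png").astype(int);b=cv2.imread("pics/top2.png").astype(int)
d=abs(a-b).max(2)
for n,(u,v,r) in dict(tape=(286,171,22),finial=(360,158,12),bowl=(481,228,26),sand=(163,263,22)).items(): print(n,d[v-r:v+r,u-r:u+r].mean().round(1),(d[v-r:v+r,u-r:u+r]>40).sum())
close_job(); st()
E
```

```text
(281, 254) 0.0 [-168.1  173.3]
(281, 254) 0.07 [-171.9  166.5]
(407, 232) 0.0 [-177.7 -178. ]
(407, 232) 0.07 [-180.9 -162.6]
tape 3.8 0
finial 4.0 0
bowl 4.0 0
sand 3.9 0
the job is handed in; nothing more can be done
the job is handed in; nothing more can be done
```

The drawer is out and the job is handed in; no verdict was reported, so the result rests on my own checks.

**What I did**
- I set the closed fingertips on the edge about 26 mm from its left end, pressing with about 4.5 N. I then slid them to the right with about 5 to 6 N of downward force.
- At about 180 mm the force dropped to zero, which is where the images had put the notch (168 to 218 mm).
- I pressed the key about 6 mm at its middle, with about 5 N, and the drawer sprang out. I then lifted the hand straight up and moved it clear.

**Last checks**
- **Drawer:** in the top view its front stands about 52 to 61 mm in front of the chest, depending on the point measured. That is a rough pixel estimate, consistent with fully out at 60 mm, but its low end sits right at the 52 mm limit.
- **Bystanders:** the tape, finial, bowl and sanding block show no change from the first top picture.
- **Hand:** it is clear of everything, with only about 0.5 N of sensor noise. The time was about 13 s of the 56 s allowed, and the highest force I read was about 6 N vertically.
- **Not measured:** I did not check the key's return directly; it was left free to spring back.

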